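# Scrub the food jar and build up its keyed tower

### The arm

A 7-joint arm with a two-finger parallel gripper is mounted at the origin on the work surface. World frame = base frame: x ahead of the robot, y to its left, z up, the work surface at z = 0. Lengths are in m, angles in rad, forces in N, time in s.
With the tool pointing down it reaches from about 0.35 to 0.9 m from the base axis. Payload 19.9 kg.
Tool frame: the origin (TCP) lies on the centre line of the jaws, within the pads' length; the fingertips stand 19 mm ahead of it and the grasp point (between the pads) is the TCP; z points along the fingers, y is the direction in which the jaws open and shut (so a half turn about z gives the same grasp; the last joint's range is limited). The gripper opens to 85 mm and grips with 20 to 120 N. Pads are 22 mm wide; open, the fingers measure 114 mm over their backs; the gripper's body (76 mm by 85 mm) begins 54 mm behind the grasp point. The pads swing forward as they close: fully open they stand 13 mm farther back than shut.
Start: joints at [1.181, 0.417, -0.01, 1.614, 0.005, 1.111, -0.053], TCP at [0.213, -0.588, 0.25] pointing down, gripper open.
Joint ranges: [-2.81, 2.81], [-0.39, 2.02], [-1.27, 1.25], [0.06, 2.57], [-1.19, 4.33], [0.19, 2], [-2.82, 2.82]. Speed limits (rad/s): [1.89, 1.89, 2.39, 2.39, 3.01, 3.01, 3.01].

### API

Orientations are given as a rotation vector (axis times angle).
In Python, from rig import * gives the robot as it stands. The module is installed in compiled form; this text tells all that it offers.
- The arm moves only by the shell command python3 -m inch 'ROWS' [FORCE]. ROWS is JSON, a list that holds one entry, the list of rows, each a list of 7 numbers: the turn, a rotation vector about the tool's x, y, z in rad, then the shift along the tool's x, y, z in mm, then the finger opening in mm, from 0 to 85.4. A call has exactly 10 rows; each row is the pose to reach, as a shift and turn from the pose commanded when the call began, along the tool's axes at that moment; what a row does not reach only later rows make up. A row lasts 1/8 s, in which the tool goes at most 62.5 mm and 10.7 degrees, less where a joint would pass 70% of its speed; a pose out of reach is approached as far as the arm can. A call with a gripper value outside its range is refused whole. The fingers move at their own pace and stop on an object; FORCE is the grip in N (left out, the last holds). Time passes only in rows, so rows that repeat a pose let the fingers close, or fill a call up. It gives the time, the measured TCP pose, the force and the opening at its end, in the units of the state.
- state(): the state, without advancing time (a new reading comes with each control period).
- camera(name): name is "side" or "top"; returns a dict with "image" (384x512x3 uint8, red, green, blue), "vfov" (degrees; the focal length in pixels is half the picture's height over the tangent of half this angle, whatever the lens; pixels are square), "cx", "cy" (the principal point, pixels), "world_to_cam" (4x4, takes a point from world to camera coordinates). Camera axes: x right, y down, z forward; pixel columns grow to the right and rows downward; lengths in m; the calibration is good to about 2 mm. A picture is of the moment at which its call begins. There is no depth.
- finish_job(): hands the job in, once; it reports no verdict.
Trained networks look in a picture, given as the dict that the camera call returned (one of the last four; its "shot" number tells which), for a name from the list of things; names that differ only in an ending like _2 or _b are one class to them, and where a whole thing is asked for, a point or a joint stands for the part that bears it (a point fixed in the world has none). Each returns a list of dicts, best first, with "p" (0 to 1); they miss things now and then, are a little off and sometimes report something else, mostly with a low value. They report only what shows in the picture. A call takes as long as a camera call. They do not tell look-alikes from the thing itself.
- look_for(picture, label): "extent" ([centre column, centre row, width, height] as shares, 0 to 1, of the picture: columns of its width, rows of its height, round what is visible of it).
The state is a dict: "time_s": time; "joints": joint angles; "joint_vel": joint speeds; "tau": joint torques, N m; "position": TCP position; "eef_rot": TCP orientation; "force": force on the tool from outside, world axes, zero at the start; "torque": the same for the moment, N m; "width": finger opening in m.
Only numpy, scipy, OpenCV 4.12 (cv2) and the standard library are available. Lean on these libraries where they do the work, as an engineer would, in place of code of your own. Each camera call takes 0.05 s, during which the arm holds its last target. There are 200 camera calls.

### The job

Finish the washing-up of the steel food carrier: take the bottle brush from its pot and scrub the inside of the fixed jar with four strokes, each going right down to the jar's floor and, between strokes, drawn up about half the jar's depth. Stand the brush back in its pot, and stack all the tiers there are, in any order, on the jar, and the lid with the black handle on top, each with its notch over the key of the piece below so that it is fully home and level. Do not knock over the mug, the soap bottle or the storage jar.

Things in the scene. Friction and masses are not known exactly. Their poses are not given: they have to be found in the camera images.
- jar: base of the tower: a fixed double-walled steel jar on a rubber foot. Origin: centre of underside, z up. Radius 33 mm to the shoulder at z = 97 mm, then an open neck (outer radius 26) to z = 105; inside straight, radius 22.5, down to the floor at z = 6. A key stands on the shoulder at +x. The first piece stacked on it, when home, has its origin at z = 98 in this frame
- jar_key (a point): middle of the top of the jar's key (10 mm wide, from the neck out to radius 33, as high as the neck), 28.5 mm from the axis, z = 105
- tier_a: open round steel tier, 66 mm across, 40 mm tall, 140 g (0.7-1.4 times), upright on the counter; up to four identical ones, None if absent. Origin: centre of underside, z up. Skirt ring z 0-7 mm (inner radius 29), then the floor (underside z = 7), wall radius 33 to the shoulder at z = 32, neck (outer radius 26, inner 22.5) to z = 40. Grip across its sides, e.g. along y where it has flats
- tier_a_key (a point): middle of the top of tier_a's key: 10 mm wide, on the shoulder at +x, 28.5 mm from the axis, z 32-40 mm. Right below it the skirt has a 15 mm wide notch, which must go over the key of the piece below. Side play then 2.5 mm, turning play 0.09 rad; with the notch off the key the piece rides up 7 mm
- tier_b: a tier exactly like tier_a (None if absent). When home its floor rests on the neck below, so each piece's origin sits 33 mm above that of the tier below it
- tier_b_key (a point): middle of the top of tier_b's key, as on tier_a
- tier_c: a tier exactly like tier_a (None if absent)
- tier_c_key (a point): middle of the top of tier_c's key, as on tier_a
- tier_d: a tier exactly like tier_a (None if absent)
- tier_d_key (a point): middle of the top of tier_d's key, as on tier_a
- cap: the tower's lid: steel disc 66 mm across, about 100 g. Origin: centre of underside, z up. Same skirt and notch (at +x) as a tier, plate z 7-12 mm; black bar handle 14 mm wide (y), z 12-40, from x = -14 to x = +33 mm, its long end reaching the rim right above the notch. Home, its origin is 33 mm above that of the tier below. Grip the bar across its width from above
- cap_nose (a point): top of the long end of the handle, 28.5 mm along the cap's +x, z = 40
- brush: rigid bottle brush, 165 mm tall, about 70 g: white bristle head radius 17 mm, z 0-60, steel stem radius 4, round wooden handle 16 mm thick, z 110-165. Origin: centre of its flat foot; z towards the handle. Starts standing upright and loose in the pot, foot on the pot's floor
- pot: the brush's white ceramic pot, fixed: outer radius 30 mm, inner about 25, 60 mm tall, inner floor at z = 5. Origin: centre of underside
- mug: white mug, 95 mm tall, a bystander (origin: centre of its underside)
- soap: bottle of washing-up soap, 170 mm tall, a bystander (origin: underside)
- jar2: glass storage jar, 120 mm tall, a bystander (origin: underside)
Mind the look-alikes: they are no part of the job. What is shaped like the tier_b but orange or purple is not meant.

How it is judged:
By the outcome, as a careful person would: the job done as asked, in the order asked, and still so for the second after the job is handed in, with the robot touching nothing.
Of tier_a, tier_b, tier_c, tier_d only 2 to 4 are there at a start; the rules pass over those that are not, and their reading is None.
At some moment in a run one of cap may be knocked a few centimetres aside while the robot is not near it.
It also fails if it takes over 210 s, if anything falls off the work surface, if the arm or the gripper's body presses on something with over 40 N, if the wrist force passes 120 N, or if a joint passes its speed limit or range.

## Working session

There is one attempt and no reset: what is moved stays moved. The work goes in short steps, Python scripts to look and compute and a shell command to move; the robot and the scene stay as the last step left them, time stands still between calls to the robot, and variables do not carry over. Pictures are saved under pics/ and viewed, about 12 in all and at most 16, crops included, and the job is handed in when it is done.

```bash
mkdir -p pics; cat > h.py <<'E'
from rig import *
import numpy as np, cv2
from scipy.spatial.transform import Rotation as R
def K(c):
    h=c["image"].shape[0]; return h/2/np.tan(np.radians(c["vfov"])/2)
def proj(c,p):
    M=np.array(c["world_to_cam"]); q=M[:3,:3]@np.array(p)+M[:3,3]; f=K(c)
    return np.array([c["cx"]+f*q[0]/q[2], c["cy"]+f*q[1]/q[2]])
def back(c,u,v,z):
    M=np.array(c["world_to_cam"]); f=K(c); d=M[:3,:3].T@np.array([(u-c["cx"])/f,(v-c["cy"])/f,1]); o=-M[:3,:3].T@M[:3,3]
    return o+d*(z-o[2])/d[2]
def save(c,n,s=1,crop=None):
    im=c["image"][...,::-1]
    if crop: im=im[crop[1]:crop[3],crop[0]:crop[2]]
    cv2.imwrite("pics/"+n,cv2.resize(im,None,fx=s,fy=s,interpolation=cv2.INTER_CUBIC))
E
python3 - <<'E'
from h import *
s=state();print({k:np.round(v,3).tolist() for k,v in s.items()})
for n in ("top","side"):
    c=camera(n);save(c,n+"0.png",1.5);M=np.array(c["world_to_cam"]);print(n,c["vfov"],c["cx"],c["cy"],-M[:3,:3].T@M[:3,3], M[:3,:3].round(2).tolist())
    for l in ["jar","jar_key","tier_a","tier_a_key","cap","cap_nose","brush","pot","mug","soap","jar2"]:
        for r in look_for(c,l)[:7]:
            e=r["extent"]; 
            if r["p"]>.2: print(l,round(r["p"],2),np.round([e[0]*512,e[1]*384,e[2]*512,e[3]*384],1), back(c,e[0]*512,e[1]*384,0.04).round(3)[:2])
E
```

```text
{'time_s': 0.0, 'joints': [1.182, 0.418, -0.01, 1.614, 0.005, 1.111, -0.053], 'joint_vel': [0.0, -0.0, -0.002, 0.001, -0.001, -0.001, 0.002], 'tau': [0.001, -86.443, 0.68, -43.49, 0.019, 0.007, -0.0], 'position': [0.213, -0.587, 0.25], 'eef_rot': [-3.093, -0.543, 0.0], 'force': [-0.545, 0.307, 0.442], 'torque': [0.008, -0.041, 0.003], 'width': 0.085}
top 51.911187122861136 259.88624698557146 190.71248121164754 [ 0.50349539 -0.03833169  0.94196088] [[0.0, -1.0, -0.03], [-0.99, 0.0, -0.15], [0.15, 0.03, -0.99]]
jar 0.94 [228.9 128.1  37.8  48.4] [0.79  0.062]
jar 0.59 [244.7 194.2  34.2  36.9] [0.631 0.023]
jar_key 0.61 [245.8 195.   35.9  36.8] [0.629 0.021]
jar_key 0.3 [255.8 273.9  29.8  26.5] [ 0.451 -0.003]
tier_a 0.97 [369.9 150.8  35.3  27.8] [ 0.732 -0.268]
tier_a 0.79 [300.6 218.4  27.9  27.8] [ 0.575 -0.105]
tier_a 0.78 [344.6 193.   27.6  31.7] [ 0.633 -0.206]
tier_a 0.77 [359.4 237.   32.6  31.9] [ 0.533 -0.236]
tier_a 0.75 [254.1 277.4  27.6  32.1] [0.443 0.001]
tier_a 0.72 [122.5 206.9  33.2  28.5] [0.602 0.308]
tier_a 0.58 [341.4 113.2  29.   36. ] [ 0.824 -0.205]
tier_a
[... 966 characters left out ...]
21.4] [ 0.57 -0.12]
tier_a 0.8 [323.2 266.8  30.   24.4] [ 0.722 -0.289]
tier_a 0.64 [343.  235.4  28.1  24.6] [ 0.817 -0.222]
tier_a 0.56 [281.2 255.7  22.6  22.8] [ 0.631 -0.222]
tier_a 0.56 [219.9 132.2  17.7  22.3] [0.614 0.287]
tier_a_key 0.55 [193.6 215.3  24.2  25.9] [ 0.445 -0.015]
cap 0.94 [211.2 253.4  24.2  27.7] [ 0.458 -0.151]
cap_nose 0.69 [211.9 256.5  27.2  31. ] [ 0.458 -0.161]
brush 0.8 [240.3 316.8  15.   29.9] [ 0.476 -0.341]
pot 0.82 [242.  328.2  28.9  30.6] [ 0.471 -0.368]
mug 0.78 [259.2 143.3  31.4  38.8] [0.722 0.192]
soap 0.81 [322.7 299.6  32.1  43.1] [ 0.682 -0.37 ]
jar2 0.94 [294.5 164.2  27.   44.7] [0.795 0.067]
jar2 0.6 [252.4 188.5  29.   41.7] [0.636 0.019]
```

View pics/top0.png

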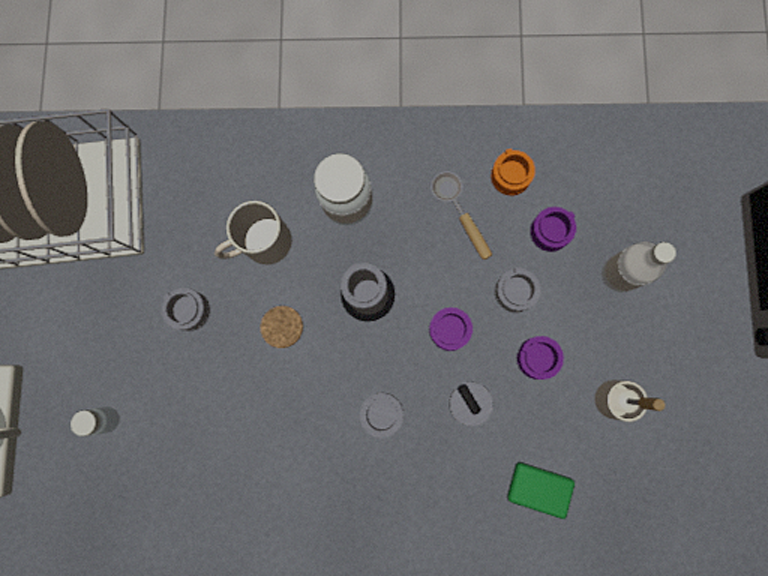

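View pics/side0.png

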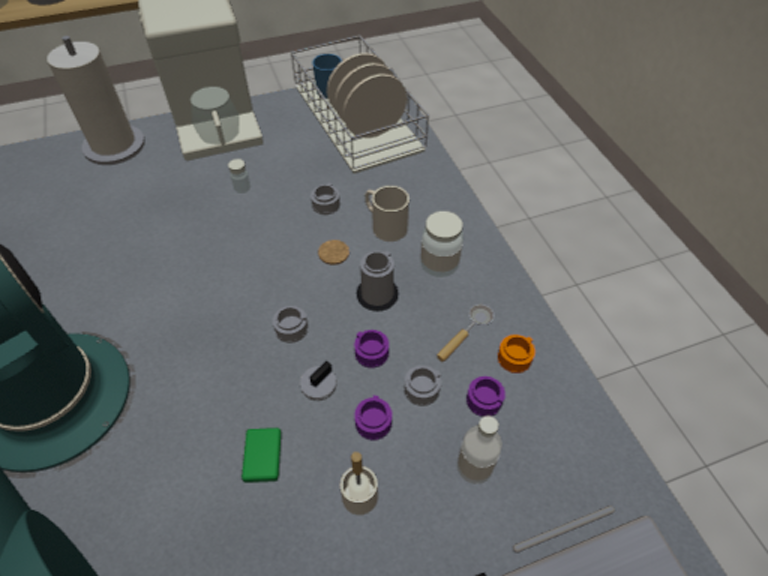

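```bash
cat > fit.py <<'E'
from h import *
from scipy.ndimage import map_coordinates, gaussian_filter
from scipy.optimize import minimize
def grad(c):
    g=c["image"].astype(float)
    m=0
    for k in range(3):
        a=gaussian_filter(g[...,k],.8); gx=cv2.Sobel(a,-1,1,0);gy=cv2.Sobel(a,-1,0,1); m=np.maximum(m,np.hypot(gx,gy))
    return np.minimum(m,120)
T=np.linspace(0,2*np.pi,90,endpoint=False)
def circ(r,z): return np.c_[r*np.cos(T),r*np.sin(T),0*T+z]
SH={"tier":[circ(.033,.032),circ(.026,.040),circ(.0225,.040)],"jar":[circ(.033,.097),circ(.026,.105),circ(.0225,.105)],
 "cap":[circ(.033,.012)],"pot":[circ(.030,.06),circ(.025,.06)]}
def bar(x0,x1,w,z): 
    xs=np.linspace(x0,x1,30); ys=np.linspace(-w,w,12)
    return np.r_[np.c_[xs,0*xs+w,0*xs+z],np.c_[xs,0*xs-w,0*xs+z],np.c_[0*ys+x0,ys,0*ys+z],np.c_[0*ys+x1,ys,0*ys+z]]
KY={"tier":bar(.026,.033,.005,.040),"jar":bar(.026,.033,.005,.105),"cap":bar(-.014,.033,.007,.040)}
def pts(P,x,y,z0,a):
    return P@R.from_euler('z',a).as_matrix().T+[x,y,z0]
def score(cs,P,x,y,z0=0,a=0):
    s=0
    for c,g in cs:
        M=np.array(c["world_to_cam"]); q=pts(P,x,y,z0,a)@M[:3,:3].T+M[:3,3]; f=K(c)
        s+=map_coordinates(g,[c["cy"]+f*q[:,1]/q[:,2],c["cx"]+f*q[:,0]/q[:,2]],order=1).mean()
    return s
def fit(cs,kind,x,y,z0=0,rad=.014):
    P=np.vstack(SH[kind])
    for st,r in ((.002,rad),(.0005,.003)):
        gr=np.arange(-r,r+1e-9,st); b=max((score(cs,P,x+i,y+j,z0),x+i,y+j) for i in gr for j in gr); x,y=b[1:]
    if kind not in KY: return x,y,0,b[0],0
    A=np.radians(np.arange(0,360,2)); s=[score(cs,KY[kind],x,y,z0,a) for a in A]; i=np.argmax(s)
    return x,y,A[i],b[0],s[i]
def overlay(c,kind,x,y,z0,a,h=24,s=11):
    u=proj(c,[x,y,z0+.03]).round().astype(int)-h
    im=c["image"][max(u[1],0):u[1]+2*h,max(u[0],0):u[0]+2*h,::-1]; im=cv2.resize(im,(2*h*s//2*1,2*h*s//2*1),interpolation=cv2.INTER_CUBIC); k=s//2*1.0 if False else im.shape[0]/(2*h)
    raw=im.copy()
    for P in SH[kind]+([KY[kind]] if kind in KY else []):
        for p in pts(P,x,y,z0,a):
            q=(proj(c,p)-u+.5)*k; cv2.circle(im,tuple(int(v) for v in q),0,(0,255,255) if P is not KY.get(kind) else (0,0,255),-1)
    return np.vstack([raw,im])
E
cat > m1.py <<'E'
from fit import *
C=[camera("top"),camera("side")]; CS=[(c,grad(c)) for c in C]
O=[("jar",.632,.018),("tier",.443,0),("tier",.633,-.210),("tier",.604,.300),("cap",.458,-.136),("pot",.468,-.358)]
rows=[]
for k,x,y in O:
    f=fit(CS,k,x,y); print(k,np.round(f,4), [np.round(fit([q],k,f[0],f[1],0,.006)[:3],4).tolist() for q in CS])
    rows.append([overlay(c,k,f[0],f[1],0,f[2]) for c in C])
cv2.imwrite("pics/fit.png",cv2.resize(np.vstack([np.hstack([r[0] for r in rows]),np.hstack([r[1] for r in rows])]),(795,530)))
E
python3 m1.py
```

```text
jar [6.320000e-01 2.400000e-02 5.061500e+00 1.689307e+02 1.668051e+02] [[0.6315, 0.025, 3.5954], [0.6325, 0.0205, 4.7822]]
tier [ 4.470000e-01 -1.000000e-03  5.759600e+00  1.296858e+02  1.249037e+02] [[0.4515, -0.0025, 2.5133], [0.4455, -0.002, 5.8294]]
tier [  0.634   -0.212    6.1087 139.4926 135.1257] [[0.63, -0.203, 5.1662], [0.635, -0.2145, 4.5379]]
tier [  0.607    0.3115   4.8869 179.6025 165.9976] [[0.603, 0.3025, 3.351], [0.6085, 0.3115, 1.501]]
cap [ 4.605000e-01 -1.360000e-01  5.236000e-01  1.404941e+02  2.179175e+02] [[0.46, -0.136, 0.5585], [0.461, -0.136, 0.4538]]
pot [  0.467   -0.358    0.     200.9563   0.    ] [[0.467, -0.355, 0.0], [0.467, -0.359, 0.0]]
```

View pics/fit.png

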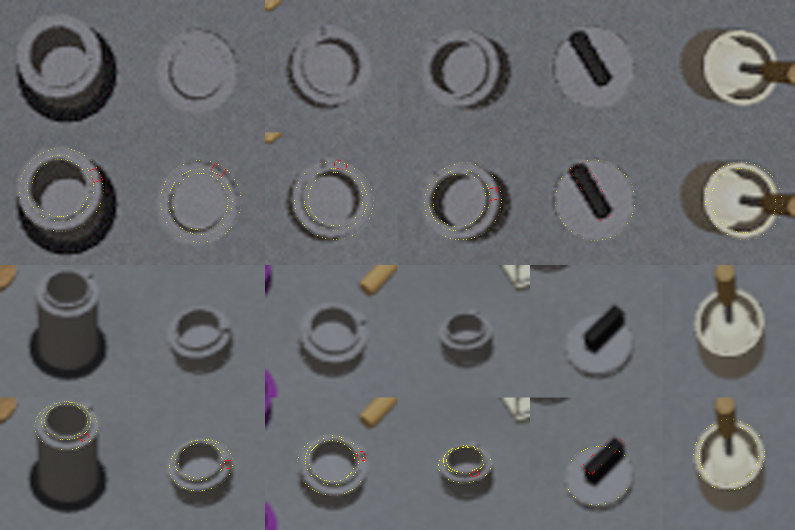

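```bash
cat > m2.py <<'E'
from fit import *
B={"jar":[circ(.033,.0),circ(.033,.097),circ(.026,.105)],"tier":[circ(.033,0),circ(.033,.032),circ(.026,.040)]}
IN={"jar":circ(.0225,.105),"tier":circ(.0225,.04)}
def hull(c,kind,x,y,z0=0):
    P=np.vstack(B[kind])+[x,y,z0]; q=np.array([proj(c,p) for p in P]).astype(np.float32)
    h=cv2.convexHull(q)[:,0]; h=np.r_[h,h[:1]]; d=np.r_[0,np.cumsum(np.hypot(*np.diff(h,axis=0).T))]; t=np.linspace(0,d[-1],120)
    return np.c_[np.interp(t,d,h[:,0]),np.interp(t,d,h[:,1])]
def sc(cs,kind,x,y):
    s=0
    for c,g in cs:
        i=np.array([proj(c,p) for p in IN[kind]+[x,y,0]])
        for q in (hull(c,kind,x,y),i): s+=map_coordinates(g,[q[:,1],q[:,0]],order=1).mean()
    return s
def fit2(cs,kind,x,y):
    for st,r in ((.002,.008),(.0005,.0015)):
        gr=np.arange(-r,r+1e-9,st); b=max((sc(cs,kind,x+i,y+j),x+i,y+j) for i in gr for j in gr); x,y=b[1:]
    return x,y,b[0]
if __name__=="__main__":
    C=[camera("top"),camera("side")]; CS=[(c,grad(c)) for c in C]
    O=[("jar",.632,.022),("tier",.447,-.001),("tier",.633,-.207),("tier",.604,.307)]
    out=[]
    for k,x,y in O:
        f=fit2(CS,k,x,y); g=[fit2([q],k,f[0],f[1]) for q in CS]; print(k,np.round(f,4),np.round(g,4).tolist())
        for c in C:
            zt=.105 if k=="jar" else .04; u=proj(c,[f[0],f[1],zt-.01]).astype(int)-17; im=c["image"][u[1]:u[1]+34,u[0]:u[0]+34,::-1].astype(float)
            im=np.clip((im-20)*1.6,0,255).astype(np.uint8); im=cv2.resize(im,(198,198),interpolation=cv2.INTER_CUBIC); s=198/34
            for d in range(0,360,30):
                a=np.radians(d); q=(proj(c,[f[0]+.037*np.cos(a),f[1]+.037*np.sin(a),zt-.004])-u+.5)*s
                cv2.circle(im,tuple(int(v) for v in q),1,(0,0,255) if d==0 else (0,255,0) if d==90 else (0,255,255),-1)
            out.append(im)
    cv2.imwrite("pics/key.png",np.vstack([np.hstack(out[0::2]),np.hstack(out[1::2])]))
E
python3 m2.py
```

```text
jar [6.335000e-01 2.600000e-02 3.576516e+02] [[0.6325, 0.026, 174.173], [0.634, 0.026, 185.6738]]
tier [4.435000e-01 1.000000e-03 2.725803e+02] [[0.443, 0.003, 98.8879], [0.445, -0.0015, 195.2371]]
tier [ 6.350000e-01 -2.110000e-01  3.187781e+02] [[0.635, -0.21, 150.6435], [0.6355, -0.2135, 179.9528]]
tier [6.070000e-01 3.130000e-01 3.809543e+02] [[0.607, 0.313, 177.5185], [0.609, 0.3115, 205.7715]]
```

View pics/key.png

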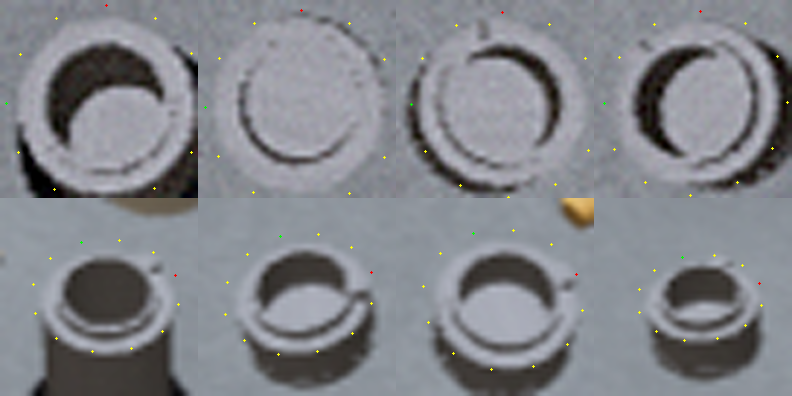

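```bash
cat > ren.py <<'E'
from fit import *
def cyl(r,z0,z1,v):
    t=np.arange(0,2*np.pi,.0004/r); z=np.arange(z0,z1,.0004); a,b=np.meshgrid(t,z); a=a.ravel()
    return np.c_[r*np.cos(a),r*np.sin(a),b.ravel(),0*a+v]
def disc(r0,r1,z,v):
    g=np.arange(-r1,r1,.0004); a,b=np.meshgrid(g,g); a=a.ravel();b=b.ravel(); r=np.hypot(a,b); m=(r>=r0)&(r<=r1)
    return np.c_[a[m],b[m],0*a[m]+z,0*a[m]+v]
def box(x0,x1,w,z0,z1,vt,vs):
    g=lambda a,b:np.arange(a,b,.0004); o=[]
    a,b=np.meshgrid(g(x0,x1),g(-w,w)); o.append(np.c_[a.ravel(),b.ravel(),0*a.ravel()+z1,0*a.ravel()+vt])
    a,b=np.meshgrid(g(x0,x1),g(z0,z1)); 
    for s in(-w,w): o.append(np.c_[a.ravel(),0*a.ravel()+s,b.ravel(),0*a.ravel()+vs])
    a,b=np.meshgrid(g(-w,w),g(z0,z1))
    for s in(x0,x1): o.append(np.c_[0*a.ravel()+s,a.ravel(),b.ravel(),0*a.ravel()+vs])
    return np.vstack(o)
def body(h,fl):
    return np.vstack([disc(.0225,.026,h,170),box(.025,.033,.005,h-.008,h,170,75),disc(.026,.033,h-.008,170),cyl(.033,0,h-.008,75),cyl(.026,h-.008,h,75),cyl(.0225,fl,h,75),disc(0,.0225,fl,150)])
MOD={"jar":body(.105,.006),"tier":body(.04,.009),
 "cap":np.vstack([disc(0,.033,.012,170),cyl(.033,0,.012,75),box(-.014,.033,.007,.012,.04,30,25)])}
U=4
def render(c,P,x,y,z0,a,u,n,bg=145):
    M=np.array(c["world_to_cam"]); q=pts(P[:,:3],x,y,z0,a)@M[:3,:3].T+M[:3,3]; f=K(c)
    i=np.floor((c["cx"]+f*q[:,0]/q[:,2]-u[0]+.5)*U).astype(int); j=np.floor((c["cy"]+f*q[:,1]/q[:,2]-u[1]+.5)*U).astype(int)
    N=n*U; m=(i>=0)&(i<N)&(j>=0)&(j<N); o=np.argsort(-q[m,2]); im=np.full(N*N,float(bg)); k=np.zeros(N*N)
    im[(j[m]*N+i[m])[o]]=P[m,3][o]; k[(j[m]*N+i[m])]=1
    d=lambda v: v.reshape(n,U,n,U).mean((1,3))
    return cv2.GaussianBlur(d(im),(0,0),.6),cv2.dilate(d(k),np.ones((3,3)))>0.01
def ncc(c,kind,x,y,z0,a):
    n=44; u=(proj(c,[x,y,z0+(.07 if kind=="jar" else .02)])).round().astype(int)-n//2
    r,m=render(c,MOD[kind],x,y,z0,a,u,n); im=c["image"].astype(float).mean(2)[u[1]:u[1]+n,u[0]:u[0]+n]
    if im.shape!=r.shape: return 0
    p=r[m]-r[m].mean(); q=im[m]-im[m].mean(); return (p*q).sum()/np.sqrt((p*p).sum()*(q*q).sum())
def rfit(C,kind,x,y,z0=0,a=None,off=None):
    f=lambda v: sum(ncc(c,kind,v[0],v[1],z0,v[2]) for c in C)
    gr=np.array([-.003,-.0015,0,.0015,.003])
    A=np.radians(np.arange(0,360,15)) if a is None else [a]
    b=max((f((x,y,t)),x,y,t) for t in A)
    for st in (.002,.001,.0005):
        for _ in range(3):
            b0=b
            b=max([b]+[(f((b[1]+i*st,b[2]+j*st,b[3])),b[1]+i*st,b[2]+j*st,b[3]) for i in(-1,0,1) for j in(-1,0,1)])
            b=max([b]+[(f((b[1],b[2],t)),b[1],b[2],t) for t in b[3]+np.radians([-10,-6,-3,3,6,10])*st/.001])
            if b==b0: break
    return b
E
cat > m3.py <<'E'
from ren import *
C=[camera("top"),camera("side")]
for k,x,y in [("jar",.6335,.026),("tier",.4435,.001),("tier",.635,-.211),("tier",.607,.313),("cap",.4605,-.136)]:
    b=rfit(C,k,x,y); 
    prof=[(d,round(max(sum(ncc(c,k,b[1],b[2],0,np.radians(d)) for c in C),0),3)) for d in range(0,360,30)]
    print(k,np.round(b,4),round(np.degrees(b[3]),1),[ (round(g[0],3),np.round(g[1:3],4).tolist(),round(np.degrees(g[3]),1)) for g in [rfit([c],k,b[1],b[2],0,b[3]) for c in C]],[p[1] for p in prof])
E
time python3 m3.py
```

```text
jar [1.5402 0.633  0.026  0.4538] 26.0 [(np.float64(0.758), [0.633, 0.026], np.float64(27.5)), (np.float64(0.803), [0.6345, 0.024], np.float64(60.0))] [np.float64(1.522), np.float64(1.531), np.float64(1.532), np.float64(1.536), np.float64(1.532), np.float64(1.518), np.float64(1.513), np.float64(1.509), np.float64(1.499), np.float64(1.502), np.float64(1.511), np.float64(1.517)]
tier [1.7222e+00 4.4450e-01 2.5000e-03 5.9341e+00] 340.0 [(np.float64(0.775), [0.4445, 0.0025], np.float64(352.0)), (np.float64(0.967), [0.4455, 0.0015], np.float64(346.0))] [np.float64(1.702), np.float64(1.702), np.float64(1.707), np.float64(1.706), np.float64(1.704), np.float64(1.701), np.float64(1.694), np.float64(1.691), np.float64(1.675), np.float64(1.669), np.float64(1.67), np.float64(1.697)]
tier [ 1.8793  0.636  -0.211   0.0785] 4.5 [(np.float64(0.922), [0.636, -0.2105], np.float64(6.0)), (np.float64(0.969), [0.6365, -0.2115], np.float64(3.0))] [np.float64(1.873), np.float64(1.862), np.float64(1.858), np.float64(1.848), np.float64(1.842), np.float64(1.841), np.float64(1.848), np.float64(1.846), np.float
[... 177 characters left out ...]
972), [0.6085, 0.314], np.float64(48.5))] [np.float64(1.896), np.float64(1.903), np.float64(1.906), np.float64(1.903), np.float64(1.903), np.float64(1.893), np.float64(1.886), np.float64(1.865), np.float64(1.845), np.float64(1.851), np.float64(1.862), np.float64(1.886)]
cap [ 1.8907  0.461  -0.136   0.576 ] 33.0 [(np.float64(0.951), [0.4605, -0.135], np.float64(30.0)), (np.float64(0.955), [0.4615, -0.1365], np.float64(33.0))] [np.float64(1.179), np.float64(1.878), np.float64(1.129), np.float64(0.531), np.float64(0.477), np.float64(0.593), np.float64(0.789), np.float64(0.976), np.float64(0.813), np.float64(0.461), np.float64(0.41), np.float64(0.647)]
real	1m26.266s
user	3m46.971s
sys	0m3.930s
```

```bash
cat > go.py <<'E'
from h import *
import sys
# usage go.py x y z yawdeg : prints shift/turn rows from present pose
def go(x,y,z,yaw):
    s=state(); Rm=R.from_rotvec(s["eef_rot"]); p=np.array(s["position"])
    T=R.from_euler('z',yaw,degrees=True)*R.from_euler('x',180,degrees=True)
    d=Rm.inv(); print("t",round(s["time_s"],2),"pos",p.round(4),"yaw",round(np.degrees(np.arctan2(Rm.as_matrix()[1,0],Rm.as_matrix()[0,0])),1),"tilt",(np.asarray(Rm.as_matrix())[:2,2]).round(4),"w",round(s["width"]*1e3,1),"F",np.round(s["force"],1),"j",np.round(s["joints"],2))
    print("turn",(d*T).as_rotvec().round(3),"shift",(d.apply(np.array([x,y,z])-p)*1e3).round(1))
if __name__=="__main__": go(*map(float,sys.argv[1:]))
E
cat > m4.py <<'E'
from ren import *
C=[camera("top"),camera("side")]
MOD["jar"]=MOD["jar"][MOD["jar"][:,2]>.085]
P=MOD["jar"]; P=P[~((P[:,2]<.0)) ]; MOD["jar"]=np.vstack([P,cyl(.0225,.04,.085,75)])
b=rfit(C,"jar",.633,.026); print(np.round(b,4),np.degrees(b[3]))
for c in C:
    g=rfit([c],"jar",b[1],b[2],0,b[3]); print(np.round(g,4),np.degrees(g[3]),[round(ncc(c,"jar",g[1],g[2],0,np.radians(d)),3) for d in range(0,360,30)])
    e=c["image"].astype(int); 
    u=proj(c,[.467,-.357,.17]); y0,x0=int(u[1])-20,int(u[0])-20; w=e[y0:y0+40,x0:x0+40]
    m=(w[...,0]-w[...,2]>35); cv2.imwrite("pics/m.png",(m*255).astype(np.uint8)); j,i=np.nonzero(m); i=i+x0;j=j+y0
    print("wood",len(i),i.min(),i.max(),j.min(),j.max(),"pred axis z .17,.115",u,proj(c,[.467,-.357,.115]), "mean",i.mean(),j.mean(), back(c,i.mean(),j.mean(),.1425))
E
python3 m4.py; python3 go.py .467 -.357 .26 20
```

```text
[1.5394 0.6335 0.025  0.5061] 28.999999999999996
[0.7141 0.633  0.0255 0.5411] 30.999999999999993 [np.float64(0.707), np.float64(0.714), np.float64(0.708), np.float64(0.705), np.float64(0.707), np.float64(0.706), np.float64(0.705), np.float64(0.706), np.float64(0.709), np.float64(0.708), np.float64(0.711), np.float64(0.709)]
wood 82 426 442 265 273 pred axis z .17,.115 [439.7659379  269.57834669] [428.37914555 268.25603478] mean 435.5365853658537 268.8658536585366 [ 0.46706012 -0.36023409  0.1425    ]
[0.853  0.6335 0.0245 0.5149] 29.49999999999999 [np.float64(0.836), np.float64(0.848), np.float64(0.85), np.float64(0.846), np.float64(0.845), np.float64(0.83), np.float64(0.829), np.float64(0.82), np.float64(0.812), np.float64(0.811), np.float64(0.821), np.float64(0.825)]
wood 67 234 240 302 315 pred axis z .17,.115 [236.79246847 303.47153036] [237.67877852 313.02417272] mean 237.2089552238806 307.6119402985075 [ 0.46745463 -0.35536595  0.1425    ]
t 1.6 pos [ 0.213  -0.5876  0.2503] yaw 19.9 tilt [-0.0001  0.0001] w 85.4 F [-0.5  0.3  0. ] j [ 1.18  0.42 -0.01  1.61  0.    1.11 -0.05]
turn [-0.     0.    -0.001] shift [ 317.4 -130.2   -9.7]
```

```bash
python3 -m inch '[[[0,0,0,50,-20,-5,45],[0,0,0,110,-45,-10,45],[0,0,0,170,-70,-10,45],[0,0,0,230,-95,-10,45],[0,0,0,280,-115,-10,45],[0,0,0,310,-127,-10,45],[0,0,0,317,-130,-10,45],[0,0,0,317,-130,-10,45],[0,0,0,317,-130,-10,45],[0,0,0,317,-130,-10,45]]]' 40; python3 go.py .467 -.357 .147 20
```

```text
time_s: 2.85
position: [0.466, -0.3582, 0.2603]
eef_rot: [3.095, 0.541, -0.0]
force: [-0.3, -0.5, -0.3]
width: 0.0451
t 2.85 pos [ 0.466  -0.3582  0.2603] yaw 19.8 tilt [-0.0002 -0.0002] w 45.1 F [-0.3 -0.5 -0.3] j [ 0.72  0.35 -0.15  1.69  0.06  1.1  -0.67]
turn [ 0.     0.    -0.003] shift [  1.4  -0.8 113.3]
```

```bash
python3 -m inch '[[[0,0,0,1,-1,25,45],[0,0,0,1,-1,55,45],[0,0,0,1,-1,85,45],[0,0,0,1,-1,105,45],[0,0,0,1,-1,113,45],[0,0,0,1,-1,113,45],[0,0,0,1,-1,113,45],[0,0,0,1,-1,113,10],[0,0,0,1,-1,113,5],[0,0,0,1,-1,113,0]]]' 60;  python3 -m inch '[[[0,0,0,0,0,0,0],[0,0,0,0,0,0,0],[0,0,0,0,0,-4,0],[0,0,0,0,0,-20,0],[0,0,0,0,0,-45,0],[0,0,0,0,0,-75,0],[0,0,0,0,0,-105,0],[0,0,0,0,0,-125,0],[0,0,0,0,0,-130,0],[0,0,0,0,0,-130,0]]]' 60; python3 - <<'E'
from h import *
c=camera("side");u=proj(c,state()["position"]).astype(int);print(u);d=camera("top");v=proj(d,state()["position"]).astype(int)
a=[cv2.resize(k["image"][max(w[1]-60,0):w[1]+90,max(w[0]-75,0):w[0]+75,::-1],(400,400)) for k,w in((c,u),(d,v))]
cv2.imwrite("pics/br.png",np.hstack(a))
E
python3 go.py .633 .025 .277 20
```

```text
time_s: 4.1
position: [0.4676, -0.3564, 0.1478]
eef_rot: [3.093, 0.543, 0.001]
force: [-0.0, -1.3, 5.0]
width: 0.0144
time_s: 5.35
position: [0.4672, -0.3559, 0.2773]
eef_rot: [-3.094, -0.544, 0.0]
force: [-0.7, -0.4, -1.6]
width: 0.0146
[234 281]
t 5.45 pos [ 0.467  -0.3558  0.2765] yaw 19.9 tilt [-0.001   0.0008] w 14.5 F [ 0.2  0.4 -0.7] j [ 0.72  0.33 -0.15  1.68  0.05  1.14 -0.67]
turn [-0.001  0.001 -0.001] shift [ 285.8 -301.4   -0.4]
```

View pics/br.png

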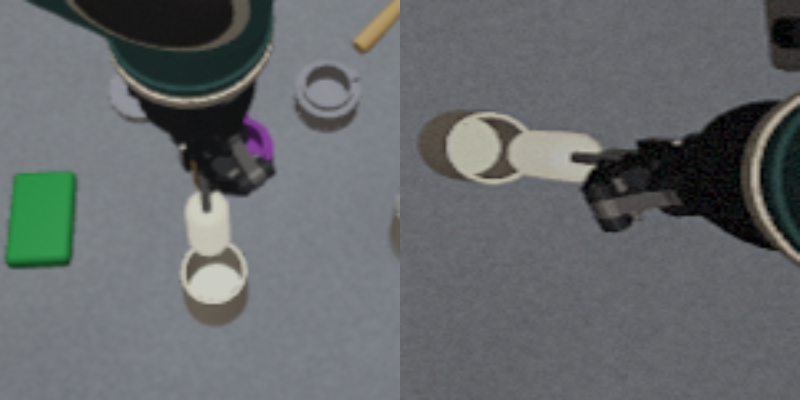

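```bash
python3 -m inch '[[[0,0,0,15,-15,0,0],[0,0,0,45,-47,0,0],[0,0,0,82,-86,0,0],[0,0,0,122,-128,0,0],[0,0,0,162,-171,0,0],[0,0,0,202,-213,0,0],[0,0,0,238,-250,0,0],[0,0,0,266,-280,0,0],[0,0,0,282,-297,0,0],[0,0,0,286,-301,0,0]]]' ; python3 -m inch '[[[0,0,0,0,0,0,0],[0,0,0,0,0,0,0],[0,0,0,0,0,0,0],[0,0,0,0,0,0,0],[0,0,0,0,0,0,0],[0,0,0,0,0,0,0],[0,0,0,0,0,0,0],[0,0,0,0,0,0,0],[0,0,0,0,0,0,0],[0,0,0,0,0,0,0]]]'; python3 - <<'E'
from h import *
c=camera("side");d=camera("top");out=[]
for k in(c,d):
    u=proj(k,[.633,.025,.14]).astype(int); im=k["image"][u[1]-50:u[1]+50,u[0]-50:u[0]+50,::-1]; im=cv2.resize(im,(400,400),interpolation=cv2.INTER_CUBIC)
    for q in ([.633,.025,.134],[.633,.025,.105]):
        w=(proj(k,q)-u+50.5)*4; cv2.circle(im,tuple(int(t) for t in w),2,(0,0,255),-1)
    out.append(im)
cv2.imwrite("pics/br2.png",np.hstack(out))
E
python3 go.py .633 .025 .158 20
```

```text
time_s: 6.7
position: [0.6336, 0.0252, 0.2765]
eef_rot: [-3.093, -0.545, 0.002]
force: [0.2, -0.6, -0.3]
width: 0.0146
time_s: 7.95
position: [0.6336, 0.0244, 0.2773]
eef_rot: [-3.094, -0.544, 0.0]
force: [-0.2, 0.0, -1.4]
width: 0.0145
t 8.05 pos [0.6336 0.0244 0.2773] yaw 19.9 tilt [-0.0001  0.0001] w 14.6 F [ 0.4  0.1 -1.3] j [ 0.15  0.43 -0.32  1.55  0.14  1.18 -1.42]
turn [-0.     0.    -0.001] shift [ -0.4  -0.7 119.3]
```

View pics/br2.png

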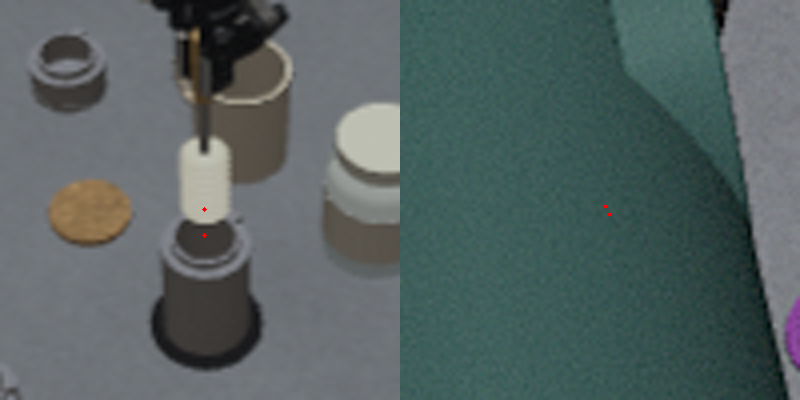

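```bash
python3 -m inch '[[[0,0,0,0,0,10,0],[0,0,0,0,0,25,0],[0,0,0,0,0,45,0],[0,0,0,0,0,65,0],[0,0,0,0,0,85,0],[0,0,0,0,0,103,0],[0,0,0,0,0,115,0],[0,0,0,0,0,122,0],[0,0,0,0,0,125,0],[0,0,0,0,0,125,0]]]' ; python3 go.py .633 .025 .1485 20
```

```text
time_s: 9.3
position: [0.6338, 0.0245, 0.1525]
eef_rot: [-3.094, -0.544, -0.001]
force: [-0.0, 1.3, -0.4]
width: 0.0146
t 9.3 pos [0.6338 0.0245 0.1525] yaw 19.9 tilt [0.0003 0.0001] w 14.6 F [-0.   1.3 -0.4] j [ 0.13  0.55 -0.3   1.66  0.19  0.95 -1.46]
turn [ 0.    -0.    -0.001] shift [-0.5 -0.7  4. ]
```

Stroke 1 down with contact test, then continue.

```bash
python3 -m inch '[[[0,0,0,0,0,1,0],[0,0,0,0,0,2,0],[0,0,0,0,0,3,0],[0,0,0,0,0,3.5,0],[0,0,0,0,0,4,0],[0,0,0,0,0,4.5,0],[0,0,0,0,0,5,0],[0,0,0,0,0,5,0],[0,0,0,0,0,5,0],[0,0,0,0,0,5,0]]]' ; python3 go.py .633 .025 .1485 20
```

```text
time_s: 10.55
position: [0.6344, 0.0245, 0.1488]
eef_rot: [3.094, 0.543, 0.003]
force: [-2.5, -0.6, 16.5]
width: 0.0145
t 10.55 pos [0.6344 0.0245 0.1488] yaw 19.9 tilt [0.0021 0.0001] w 14.5 F [-2.5 -0.6 16.5] j [ 0.13  0.56 -0.3   1.67  0.2   0.94 -1.46]
turn [ 0.001 -0.002 -0.001] shift [-1.1 -0.9  0.3]
```

```bash
for i in 1 2 3; do python3 -m inch '[[[0,0,0,0,0,-20,0],[0,0,0,0,0,-42,0],[0,0,0,0,0,-51,0],[0,0,0,0,0,-51,0],[0,0,0,0,0,-40,0],[0,0,0,0,0,-22,0],[0,0,0,0,0,-7,0],[0,0,0,0,0,0,0],[0,0,0,0,0,0,0],[0,0,0,0,0,0,0]]]'|grep -E "pos|force" ; done; python3 go.py .633 .025 .277 20
```

```text
position: [0.6348, 0.0249, 0.1483]
force: [-0.4, 1.0, 16.1]
position: [0.6346, 0.0248, 0.1479]
force: [0.4, 0.3, 10.8]
position: [0.6342, 0.0247, 0.1479]
force: [-0.1, 1.0, 14.7]
t 14.3 pos [0.6342 0.0247 0.1479] yaw 19.9 tilt [0.0012 0.0002] w 14.7 F [-0.1  1.  14.7] j [ 0.13  0.56 -0.3   1.67  0.2   0.94 -1.46]
turn [ 0.    -0.001 -0.001] shift [  -0.8   -0.7 -129.1]
```

```bash
python3 -m inch '[[[0,0,0,0,0,-15,0],[0,0,0,0,0,-40,0],[0,0,0,0,0,-70,0],[0,0,0,0,0,-100,0],[0,0,0,0,0,-122,0],[0,0,0,0,0,-130,0],[0,0,0,0,0,-130,0],[0,0,0,-15,15,-130,0],[0,0,0,-45,47,-130,0],[0,0,0,-80,84,-130,0]]]';python3 go.py .467 -.357 .277 20;  python3 -m inch '[[[0,0,0,-40,43,0,0],[0,0,0,-80,86,0,0],[0,0,0,-120,129,0,0],[0,0,0,-158,167,0,0],[0,0,0,-186,197,0,0],[0,0,0,-201,212,0,0],[0,0,0,-206,217,0,0],[0,0,0,-206,217,0,0],[0,0,0,-206,217,0,0],[0,0,0,-206,217,0,0]]]'; python3 go.py .467 -.357 .148 20
```

```text
time_s: 15.55
position: [0.5856, -0.0834, 0.2761]
eef_rot: [-3.094, -0.544, 0.003]
force: [0.2, -0.3, -0.1]
width: 0.0145
t 15.55 pos [ 0.5856 -0.0834  0.2761] yaw 19.9 tilt [-0.0018  0.0002] w 14.5 F [ 0.2 -0.3 -0.1] j [ 0.32  0.35 -0.3   1.66  0.11  1.15 -1.23]
turn [-0.001  0.002 -0.001] shift [-204.8  216.7   -0.7]
time_s: 16.8
position: [0.4678, -0.3552, 0.2772]
eef_rot: [-3.094, -0.546, -0.0]
force: [0.1, 0.5, -0.3]
width: 0.0146
t 16.8 pos [ 0.4678 -0.3552  0.2772] yaw 20.0 tilt [0.0001 0.0002] w 14.6 F [ 0.1  0.5 -0.3] j [ 0.73  0.33 -0.16  1.68  0.06  1.14 -0.67]
turn [-0. -0.  0.] shift [ -1.4   1.4 129.2]
```

```bash
python3 -m inch '[[[0,0,0,0,0,20,0],[0,0,0,-1,1,45,0],[0,0,0,-1,1,75,0],[0,0,0,-1,1,100,0],[0,0,0,-1,1,118,0],[0,0,0,-1,1,126,0],[0,0,0,-1,1,129,0],[0,0,0,-1,1,130.5,0],[0,0,0,-1,1,131,0],[0,0,0,-1,1,131,0]]]'; python3 -m inch '[[[0,0,0,0,0,0,3],[0,0,0,0,0,-1,20],[0,0,0,0,0,-1,40],[0,0,0,0,0,-1,40],[0,0,0,0,0,-1,40],[0,0,0,0,0,-30,40],[0,0,0,0,0,-75,40],[0,0,0,0,0,-125,40],[0,0,0,0,0,-125,40],[0,0,0,0,0,-125,40]]]'; python3 go.py .636 -.211 .15 4.5
```

```text
time_s: 18.05
position: [0.4671, -0.3575, 0.147]
eef_rot: [3.094, 0.543, 0.001]
force: [-0.7, 0.8, 4.9]
width: 0.0143
time_s: 19.3
position: [0.4665, -0.3572, 0.2708]
eef_rot: [-3.094, -0.544, 0.001]
force: [0.5, 0.1, -0.1]
width: 0.0401
t 19.3 pos [ 0.4665 -0.3572  0.2708] yaw 19.9 tilt [-0.0004  0.0003] w 40.1 F [ 0.5  0.1 -0.1] j [ 0.73  0.34 -0.16  1.68  0.06  1.13 -0.67]
turn [-0.     0.     0.269] shift [209.2 -79.6 120.7]
```

```bash
python3 -m inch '[[[0,0,0.05,40,-15,0,85],[0,0,0.12,90,-35,0,85],[0,0,0.2,145,-55,5,85],[0,0,0.25,190,-72,30,85],[0,0,0.269,209,-79.6,65,85],[0,0,0.269,209,-79.6,105,85],[0,0,0.269,209,-79.6,130,85],[0,0,0.269,209,-79.6,130,85],[0,0,0.269,209,-79.6,130,85],[0,0,0.269,209,-79.6,130,85]]]'; python3 go.py .636 -.211 .025 4.5
python3 - <<'E'
from h import *
out=[]
for n,z,p in(("side",.1,[.467,-.357]),("top",.1,[.467,-.357]),("side",.06,[.636,-.211]),("top",.06,[.636,-.211])):
    k=camera(n);u=proj(k,p+[z]).astype(int); im=k["image"][max(0,u[1]-40):u[1]+40,u[0]-40:u[0]+40,::-1]; out.append(cv2.resize(im,(300,300),interpolation=cv2.INTER_CUBIC))
cv2.imwrite("pics/t2.png",np.vstack([np.hstack(out[:2]),np.hstack(out[2:])]))
E
```

```text
time_s: 20.55
position: [0.6365, -0.2114, 0.1424]
eef_rot: [3.139, 0.123, 0.002]
force: [-0.0, -0.3, 0.4]
width: 0.0851
t 20.55 pos [ 0.6365 -0.2114  0.1424] yaw 4.5 tilt [ 0.0014 -0.0004] w 85.1 F [-0.  -0.3  0.4] j [ 0.39  0.61 -0.17  1.57  0.12  0.96 -1.3 ]
turn [ 0.001 -0.001  0.   ] shift [ -0.7  -0.5 117.4]
```

View pics/t2.png

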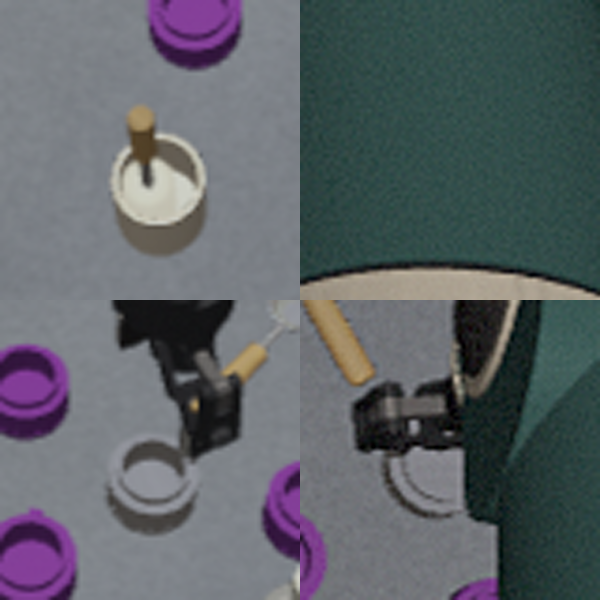

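```bash
python3 -m inch '[[[0,0,0,-0.7,-0.5,25,85],[0,0,0,-0.7,-0.5,55,85],[0,0,0,-0.7,-0.5,80,85],[0,0,0,-0.7,-0.5,100,85],[0,0,0,-0.7,-0.5,112,85],[0,0,0,-0.7,-0.5,117,85],[0,0,0,-0.7,-0.5,117,85],[0,0,0,-0.7,-0.5,117,70],[0,0,0,-0.7,-0.5,117,60],[0,0,0,-0.7,-0.5,117,50]]]' 40; python3 -m inch '[[[0,0,0,0,0,0,50],[0,0,0,0,0,0,50],[0,0,0,0,0,0,50],[0,0,0,0,0,0,50],[0,0,0,0,0,-5,50],[0,0,0,0,0,-20,50],[0,0,0,0,0,-50,50],[0,0,0,0,0,-90,50],[0,0,0,0,0,-120,50],[0,0,0,0,0,-135,50]]]' 60; python3 go.py .6335 .025 .20 29
```

```text
time_s: 22.0
position: [0.6358, -0.211, 0.0254]
eef_rot: [3.139, 0.123, 0.002]
force: [-3.4, 0.4, 7.6]
width: 0.0651
time_s: 23.25
position: [0.6359, -0.2109, 0.1618]
eef_rot: [3.138, 0.124, 0.004]
force: [-0.5, 0.7, -1.1]
width: 0.0644
t 23.25 pos [ 0.6359 -0.2109  0.1618] yaw 4.5 tilt [ 0.0025 -0.0007] w 64.4 F [-0.5  0.7 -1.1] j [ 0.39  0.59 -0.17  1.56  0.11  1.   -1.3 ]
turn [ 0.001 -0.002 -0.427] shift [  16.3 -235.3  -38.3]
```

```bash
python3 -m inch '[[[0,0,-0.04,0,-10,-15,50],[0,0,-0.1,3,-40,-38,50],[0,0,-0.18,6,-75,-38,50],[0,0,-0.25,9,-115,-38,50],[0,0,-0.32,12,-155,-38,50],[0,0,-0.37,14,-190,-38,50],[0,0,-0.41,16,-217,-38,50],[0,0,-0.427,16.3,-231,-38,50],[0,0,-0.427,16.3,-235.3,-38,50],[0,0,-0.427,16.3,-235.3,-38,50]]]';python3 -m inch '[[[0,0,0,0,0,5,50],[0,0,0,0,0,15,50],[0,0,0,0,0,25,50],[0,0,0,0,0,33,50],[0,0,0,0,0,38,50],[0,0,0,0,0,40,50],[0,0,0,0,0,40,50],[0,0,0,0,0,40,50],[0,0,0,0,0,40,50],[0,0,0,0,0,40,50]]]'; python3 go.py .6335 .025 .133 29
cat > look.py <<'E'
from h import *
import sys
def look(name,z,h=40,p=(.6335,.025)):
    out=[]
    for n in("side","top"):
        k=camera(n);u=proj(k,list(p)+[z]).astype(int); im=k["image"][max(0,u[1]-h):u[1]+h,u[0]-h:u[0]+h,::-1]; out.append(cv2.resize(im,(400,400),interpolation=cv2.INTER_CUBIC))
    cv2.imwrite("pics/"+name,np.hstack(out))
if __name__=="__main__": look(sys.argv[1],float(sys.argv[2]),int(sys.argv[3]),(float(sys.argv[4]),float(sys.argv[5])) if len(sys.argv)>4 else (.6335,.025))
E
python3 look.py t2o.png .12 32
```

```text
time_s: 24.5
position: [0.6331, 0.0243, 0.1972]
eef_rot: [3.042, 0.784, -0.0]
force: [0.6, -0.6, -1.8]
width: 0.0648
time_s: 25.75
position: [0.6331, 0.0251, 0.1574]
eef_rot: [3.042, 0.786, 0.0]
force: [-0.3, 0.1, -1.5]
width: 0.0646
t 25.75 pos [0.6331 0.0251 0.1574] yaw 29.0 tilt [0.0001 0.    ] w 64.6 F [-0.3  0.1 -1.5] j [ 0.14  0.55 -0.31  1.66  0.2   0.96 -1.31]
turn [ 0. -0. -0.] shift [ 0.3  0.3 24.4]
```

View pics/t2o.png

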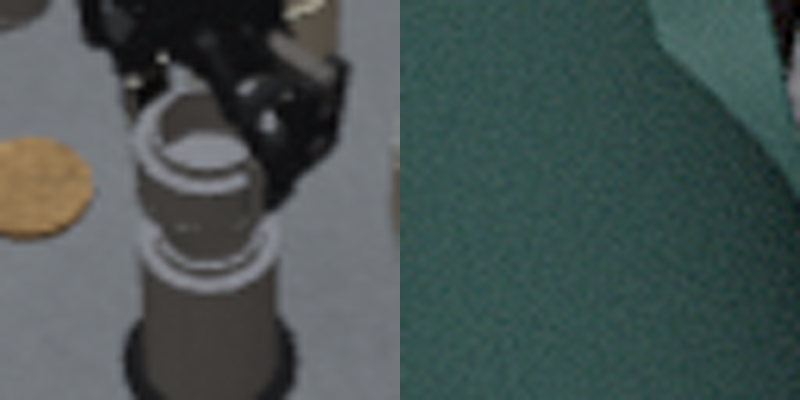

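```bash
python3 -m inch '[[[0,0,0,0,0,5,50],[0,0,0,0,0,12,50],[0,0,0,0,0,18,50],[0,0,0,0,0,22,50],[0,0,0,0,0,24,50],[0,0,0,0,0,26,50],[0,0,0,0,0,28,50],[0,0,0,0,0,29,50],[0,0,0,0,0,29,50],[0,0,0,0,0,29,50]]]'; python3 go.py .6335 .025 .1234 29
```

```text
time_s: 27.1
position: [0.6331, 0.0251, 0.1284]
eef_rot: [-3.042, -0.786, -0.0]
force: [0.6, 0.3, -1.2]
width: 0.0649
t 27.1 pos [0.6331 0.0251 0.1284] yaw 29.0 tilt [0.0001 0.0001] w 64.9 F [ 0.6  0.3 -1.2] j [ 0.13  0.58 -0.3   1.68  0.21  0.91 -1.32]
turn [-0. -0. -0.] shift [0.3 0.3 5. ]
```

```bash
python3 -m inch '[[[0,0,0,0,0,1,50],[0,0,0,0,0,2,50],[0,0,0,0,0,3,50],[0,0,0,0,0,4,50],[0,0,0,0,0,4.5,50],[0,0,0,0,0,5,50],[0,0,0,0,0,5.5,50],[0,0,0,0,0,5.5,50],[0,0,0,0,0,5.5,50],[0,0,0,0,0,5.5,50]]]'; python3 go.py .6335 .025 .1234 29
```

```text
time_s: 28.35
position: [0.6331, 0.0251, 0.1236]
eef_rot: [3.042, 0.786, 0.0]
force: [-6.9, -1.2, 11.4]
width: 0.0645
t 28.35 pos [0.6331 0.0251 0.1236] yaw 29.0 tilt [ 0.0001 -0.0001] w 64.5 F [-6.9 -1.2 11.4] j [ 0.13  0.59 -0.3   1.68  0.21  0.9  -1.32]
turn [ 0. -0. -0.] shift [0.3 0.3 0.2]
```

```bash
python3 -m inch '[[[0,0,0,0,0,-0.5,70],[0,0,0,0,0,-0.5,85],[0,0,0,0,0,-0.5,85],[0,0,0,0,0,-0.5,85],[0,0,0,0,0,-10,85],[0,0,0,0,0,-35,85],[0,0,0,0,0,-65,85],[0,0,0,0,0,-90,85],[0,0,0,0,0,-90,85],[0,0,0,0,0,-90,85]]]'; python3 go.py .6075 .314 .13 50
```

```text
time_s: 29.6
position: [0.6329, 0.025, 0.2127]
eef_rot: [-3.042, -0.786, 0.0]
force: [0.4, -0.5, -0.5]
width: 0.0851
t 29.6 pos [0.6329 0.025  0.2127] yaw 29.0 tilt [-0.0003 -0.    ] w 85.1 F [ 0.4 -0.5 -0.5] j [ 0.15  0.49 -0.32  1.62  0.17  1.06 -1.29]
turn [-0.     0.    -0.367] shift [ 117.8 -265.1   82.7]
```

```bash
python3 -m inch '[[[0,0,-0.05,20,-45,0,85],[0,0,-0.12,45,-100,0,85],[0,0,-0.2,70,-157,0,85],[0,0,-0.28,95,-213,0,85],[0,0,-0.34,112,-252,0,85],[0,0,-0.367,117.8,-265,20,85],[0,0,-0.367,117.8,-265,60,85],[0,0,-0.367,117.8,-265,85,85],[0,0,-0.367,117.8,-265,85,85],[0,0,-0.367,117.8,-265,85,85]]]'; python3 go.py .6075 .314 .025 50; python3 look.py t3.png .05 40 .6075 .314; python3 - <<'E'
from ren import *
c=camera("side")
MOD["jar"]=MOD["tier"]
b=rfit([c],"tier",.6335,.025,.098,np.radians(29)); print("stacked",np.round(b,4))
E
```

```text
time_s: 30.85
position: [0.6081, 0.3137, 0.1284]
eef_rot: [-2.847, -1.327, -0.001]
force: [-0.1, -0.3, 0.3]
width: 0.0851
t 30.85 pos [0.6081 0.3137 0.1284] yaw 50.0 tilt [0.0004 0.0003] w 85.1 F [-0.1 -0.3  0.3] j [-0.24  0.68 -0.42  1.54  0.31  0.99 -1.45]
turn [ 0. -0. -0.] shift [ -0.2  -0.6 103.4]
stacked [0.8922 0.6345 0.026  0.4276]
```

View pics/t3.png

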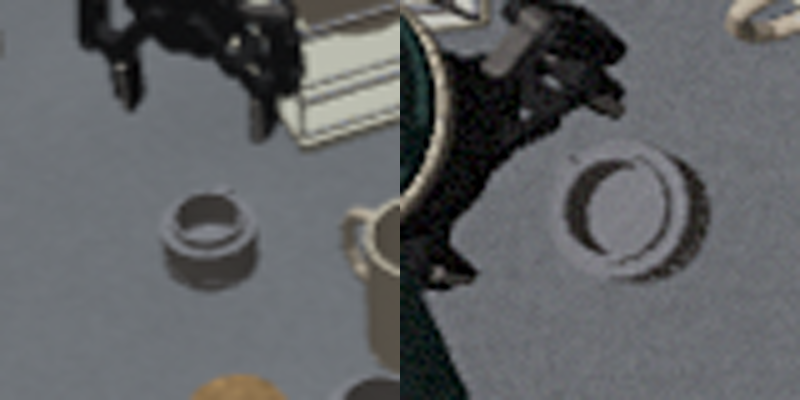

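```bash
python3 -m inch '[[[0,0,0,0,-0.5,25,85],[0,0,0,0,-0.5,55,85],[0,0,0,0,-0.5,80,85],[0,0,0,0,-0.5,95,85],[0,0,0,0,-0.5,102,85],[0,0,0,0,-0.5,103,85],[0,0,0,0,-0.5,103,85],[0,0,0,0,-0.5,103,70],[0,0,0,0,-0.5,103,60],[0,0,0,0,-0.5,103,50]]]' 40; python3 -m inch '[[[0,0,0,0,0,0,50],[0,0,0,0,0,0,50],[0,0,0,0,0,0,50],[0,0,0,0,0,0,50],[0,0,0,0,0,-5,50],[0,0,0,0,0,-20,50],[0,0,0,0,0,-55,50],[0,0,0,0,0,-105,50],[0,0,0,0,0,-150,50],[0,0,0,0,0,-180,50]]]' 60; python3 go.py .6335 .025 .22 29
```

```text
time_s: 32.25
position: [0.6076, 0.3144, 0.0257]
eef_rot: [2.847, 1.328, 0.001]
force: [-2.2, -3.0, 9.2]
width: 0.0651
time_s: 33.5
position: [0.6076, 0.3146, 0.2083]
eef_rot: [-2.847, -1.328, -0.004]
force: [0.2, 0.8, -1.8]
width: 0.0644
t 33.5 pos [0.6076 0.3146 0.2083] yaw 50.0 tilt [0.0023 0.0013] w 64.4 F [ 0.2  0.8 -1.8] j [-0.22  0.6  -0.45  1.48  0.27  1.12 -1.42]
turn [ 0.    -0.003  0.367] shift [-205.2  206.   -12. ]
```

```bash
python3 -m inch '[[[0,0,0.03,-15,15,-10,50],[0,0,0.08,-43,43,-12,50],[0,0,0.13,-75,75,-12,50],[0,0,0.2,-110,110,-12,50],[0,0,0.26,-145,145,-12,50],[0,0,0.31,-175,176,-12,50],[0,0,0.35,-195,196,-12,50],[0,0,0.367,-204,205,-12,50],[0,0,0.367,-205.5,206,-12,50],[0,0,0.367,-205.5,206,-12,50]]]';python3 -m inch '[[[0,0,0,0,0,5,50],[0,0,0,0,0,15,50],[0,0,0,0,0,25,50],[0,0,0,0,0,33,50],[0,0,0,0,0,38,50],[0,0,0,0,0,40,50],[0,0,0,0,0,40,50],[0,0,0,0,0,40,50],[0,0,0,0,0,40,50],[0,0,0,0,0,40,50]]]'; python3 go.py .6328 .025 .1607 29;
```

```text
time_s: 34.75
position: [0.6329, 0.0261, 0.2167]
eef_rot: [-3.04, -0.789, 0.0]
force: [0.1, 0.5, -1.7]
width: 0.0645
time_s: 36.0
position: [0.6331, 0.0244, 0.1769]
eef_rot: [-3.042, -0.786, -0.0]
force: [0.1, 0.6, -1.9]
width: 0.0645
t 36.0 pos [0.6331 0.0244 0.1769] yaw 29.0 tilt [0.0001 0.    ] w 64.5 F [ 0.1  0.6 -1.9] j [ 0.15  0.53 -0.32  1.65  0.19  1.   -1.3 ]
turn [ 0. -0. -0.] shift [-0.  -0.7 16.2]
```

```bash
python3 -m inch '[[[0,0,0,0,-0.5,4,50],[0,0,0,0,-0.5,8,50],[0,0,0,0,-0.5,11,50],[0,0,0,0,-0.5,13,50],[0,0,0,0,-0.5,14,50],[0,0,0,0,-0.5,15,50],[0,0,0,0,-0.5,16,50],[0,0,0,0,-0.5,16,50],[0,0,0,0,-0.5,16,50],[0,0,0,0,-0.5,16,50]]]'; python3 -m inch '[[[0,0,0,0,0,1,50],[0,0,0,0,0,2,50],[0,0,0,0,0,3,50],[0,0,0,0,0,3.5,50],[0,0,0,0,0,4,50],[0,0,0,0,0,4.5,50],[0,0,0,0,0,4.5,50],[0,0,0,0,0,4.5,50],[0,0,0,0,0,4.5,50],[0,0,0,0,0,4.5,50]]]';python3 go.py .6335 .025 .1564 29
```

```text
time_s: 37.25
position: [0.6329, 0.0249, 0.1608]
eef_rot: [-3.042, -0.786, -0.0]
force: [0.8, -0.7, -1.3]
width: 0.0647
time_s: 38.5
position: [0.6329, 0.0249, 0.1569]
eef_rot: [3.042, 0.786, 0.0]
force: [-4.6, -0.9, 7.8]
width: 0.0646
t 38.5 pos [0.6329 0.0249 0.1569] yaw 29.0 tilt [ 0.0002 -0.0001] w 64.6 F [-4.6 -0.9  7.8] j [ 0.15  0.55 -0.32  1.66  0.2   0.96 -1.31]
turn [ 0. -0. -0.] shift [0.6 0.2 0.5]
```

```bash
python3 -m inch '[[[0,0,0,0,0,-0.5,70],[0,0,0,0,0,-0.5,85],[0,0,0,0,0,-0.5,85],[0,0,0,0,0,-0.5,85],[0,0,0,0,0,-10,85],[0,0,0,0,0,-35,85],[0,0,0,0,0,-65,85],[0,0,0,0,0,-75,85],[0,0,0,0,0,-75,85],[0,0,0,0,0,-75,85]]]'; python3 go.py .445 .002 .12 -14
```

```text
time_s: 39.75
position: [0.6324, 0.0248, 0.2303]
eef_rot: [-3.041, -0.786, 0.002]
force: [-1.2, -0.3, -0.7]
width: 0.085
t 39.75 pos [0.6324 0.0248 0.2303] yaw 29.0 tilt [-0.0014 -0.    ] w 85.0 F [-1.2 -0.3 -0.7] j [ 0.16  0.47 -0.33  1.6   0.17  1.1  -1.28]
turn [-0.     0.001  0.75 ] shift [-174.9  -70.8  110.5]
```

```bash
python3 -m inch '[[[0,0,0.05,-30,-12,0,85],[0,0,0.15,-70,-28,0,85],[0,0,0.3,-115,-47,0,85],[0,0,0.45,-155,-62,20,85],[0,0,0.6,-174.9,-70.8,55,85],[0,0,0.72,-174.9,-70.8,90,85],[0,0,0.75,-174.9,-70.8,110,85],[0,0,0.75,-174.9,-70.8,110,85],[0,0,0.75,-174.9,-70.8,110,85],[0,0,0.75,-174.9,-70.8,110,85]]]'; python3 go.py .445 .002 .025 -14; python3 look.py t1.png .08 40 .445 .002; python3 - <<'E'
from ren import *
c=camera("side")
print("t1",np.round(rfit([c],"tier",.445,.002,0,np.radians(-14)),4))
print("cap",np.round(rfit([c],"cap",.4612,-.136,0,.55),4))
MOD["tier"]=MOD["tier"][MOD["tier"][:,2]>.008]
b=rfit([c],"tier",.6335,.025,.131,np.radians(29)); print("stacked",np.round(b,4))
E
```

```text
time_s: 41.0
position: [0.446, 0.0021, 0.122]
eef_rot: [-3.118, 0.382, -0.002]
force: [-0.5, -0.0, -0.1]
width: 0.0847
t 41.0 pos [0.446  0.0021 0.122 ] yaw -14.0 tilt [0.0011 0.    ] w 84.7 F [-0.5 -0.  -0.1] j [ 0.13  0.3  -0.23  2.15  0.1   0.71 -1.99]
turn [-0.    -0.001  0.001] shift [-1.   0.3 97. ]
t1 [ 0.751   0.445   0.0015 -0.2443]
cap [ 0.9547  0.4612 -0.137   0.55  ]
stacked [0.8426 0.632  0.0255 0.4712]
```

View pics/t1.png

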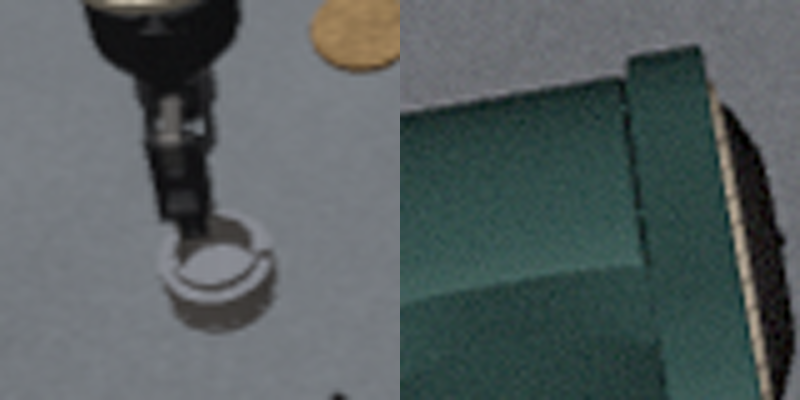

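```bash
python3 -m inch '[[[0,0,0,-1,0,25,85],[0,0,0,-1,0,50,85],[0,0,0,-1,0,75,85],[0,0,0,-1,0,90,85],[0,0,0,-1,0,96,85],[0,0,0,-1,0,97,85],[0,0,0,-1,0,97,85],[0,0,0,-1,0,97,70],[0,0,0,-1,0,97,60],[0,0,0,-1,0,97,50]]]' 40; python3 -m inch '[[[0,0,0,0,0,0,50],[0,0,0,0,0,0,50],[0,0,0,0,0,0,50],[0,0,0,0,0,0,50],[0,0,0,0,0,-5,50],[0,0,0,0,0,-20,50],[0,0,0,0,0,-55,50],[0,0,0,0,0,-105,50],[0,0,0,0,0,-165,50],[0,0,0,0,0,-215,50]]]' 60; python3 go.py .6328 .025 .25 29
```

```text
time_s: 42.4
position: [0.4449, 0.0023, 0.025]
eef_rot: [3.118, -0.383, 0.001]
force: [-5.0, -0.2, 14.7]
width: 0.065
time_s: 43.65
position: [0.4443, 0.0025, 0.2425]
eef_rot: [-3.118, 0.382, -0.003]
force: [0.9, 0.0, -1.3]
width: 0.0647
t 43.65 pos [0.4443 0.0025 0.2425] yaw -14.0 tilt [0.0017 0.0001] w 64.7 F [ 0.9  0.  -1.3] j [ 0.17  0.11 -0.27  2.04  0.03  0.99 -1.92]
turn [ 0.    -0.002 -0.75 ] shift [177.5 -67.4  -7.1]
```

```bash
python3 -m inch '[[[0,0,-0.08,15,-6,-5,50],[0,0,-0.2,40,-16,-7,50],[0,0,-0.33,68,-26,-7,50],[0,0,-0.46,98,-37,-7,50],[0,0,-0.58,127,-48,-7,50],[0,0,-0.68,152,-58,-7,50],[0,0,-0.74,170,-64,-7,50],[0,0,-0.75,176.5,-67,-7,50],[0,0,-0.75,177.5,-67.4,-7,50],[0,0,-0.75,177.5,-67.4,-7,50]]]';python3 -m inch '[[[0,0,0,0,0,5,50],[0,0,0,0,0,15,50],[0,0,0,0,0,25,50],[0,0,0,0,0,32,50],[0,0,0,0,0,37,50],[0,0,0,0,0,39,50],[0,0,0,0,0,39,50],[0,0,0,0,0,39,50],[0,0,0,0,0,39,50],[0,0,0,0,0,39,50]]]'; python3 go.py .6328 .025 .1935 29; python3 look.py t1o.png .19 32
```

```text
time_s: 44.9
position: [0.6326, 0.0248, 0.2466]
eef_rot: [3.042, 0.785, -0.0]
force: [-0.6, -0.7, -1.4]
width: 0.0647
time_s: 46.15
position: [0.6332, 0.0248, 0.2074]
eef_rot: [-3.042, -0.786, -0.0]
force: [-0.9, 0.0, -1.3]
width: 0.0646
t 46.15 pos [0.6332 0.0248 0.2074] yaw 29.0 tilt [0.0001 0.0001] w 64.6 F [-0.9  0.  -1.3] j [ 0.16  0.5  -0.34  1.62  0.18  1.05 -1.29]
turn [ 0. -0. -0.] shift [-0.2 -0.3 13.9]
```

View pics/t1o.png

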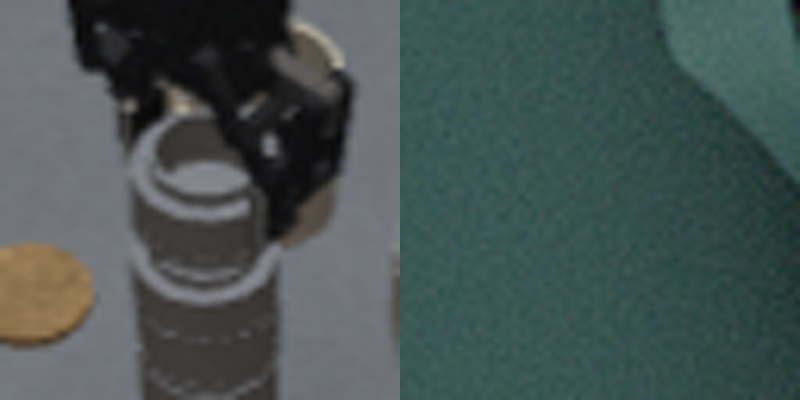

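```bash
python3 -m inch '[[[0,0,0,0,0,4,50],[0,0,0,0,0,7,50],[0,0,0,0,0,9,50],[0,0,0,0,0,11,50],[0,0,0,0,0,12,50],[0,0,0,0,0,13,50],[0,0,0,0,0,14,50],[0,0,0,0,0,14,50],[0,0,0,0,0,14,50],[0,0,0,0,0,14,50]]]'; python3 go.py .6335 .025 .1892 29;python3 -m inch '[[[0,0,0,0,0,1,50],[0,0,0,0,0,2,50],[0,0,0,0,0,3,50],[0,0,0,0,0,3.5,50],[0,0,0,0,0,4,50],[0,0,0,0,0,4.5,50],[0,0,0,0,0,4.5,50],[0,0,0,0,0,4.5,50],[0,0,0,0,0,4.5,50],[0,0,0,0,0,4.5,50]]]';python3 go.py .6335 .025 .1892 29
```

```text
time_s: 47.5
position: [0.6331, 0.0248, 0.1933]
eef_rot: [-3.042, -0.786, 0.0]
force: [-0.5, 0.5, -1.7]
width: 0.0641
t 47.5 pos [0.6331 0.0248 0.1933] yaw 29.0 tilt [-0.  0.] w 64.1 F [-0.5  0.5 -1.7] j [ 0.16  0.51 -0.33  1.64  0.19  1.03 -1.3 ]
turn [-0.  0. -0.] shift [ 0.4 -0.   4.1]
time_s: 48.75
position: [0.6332, 0.0248, 0.1893]
eef_rot: [3.042, 0.786, 0.001]
force: [-3.9, 0.7, 5.9]
width: 0.0648
t 48.75 pos [0.6332 0.0248 0.1893] yaw 29.0 tilt [ 0.0004 -0.    ] w 64.8 F [-3.9  0.7  5.9] j [ 0.16  0.51 -0.33  1.64  0.19  1.02 -1.3 ]
turn [ 0. -0. -0.] shift [0.4 0.  0.1]
```

```bash
python3 -m inch '[[[0,0,0,0,0,-0.5,70],[0,0,0,0,0,-0.5,85],[0,0,0,0,0,-0.5,85],[0,0,0,0,0,-0.5,85],[0,0,0,0,0,-10,85],[0,0,0,0,0,-35,85],[0,0,0,0,0,-65,85],[0,0,0,0,0,-75,85],[0,0,0,0,0,-75,85],[0,0,0,0,0,-75,85]]]'; python3 go.py .461 -.1365 .15 32; python3 - <<'E'
from ren import *
c=camera("side")
r=look_for(c,"cap"); 
for q in r[:2]: e=q["extent"];print(q["p"],back(c,e[0]*512,e[1]*384,.015))
print("cap",np.round(rfit([c],"cap",.4612,-.136,0,.55),4))
print("stacked",np.round(rfit([c],"tier",.633,.025,.164,.5),4))
E
```

```text
time_s: 50.0
position: [0.6327, 0.0247, 0.2627]
eef_rot: [-3.041, -0.786, 0.002]
force: [0.1, 0.9, -1.0]
width: 0.0853
t 50.0 pos [0.6327 0.0247 0.2627] yaw 29.0 tilt [-0.0015  0.    ] w 85.3 F [ 0.1  0.9 -1. ] j [ 0.17  0.44 -0.35  1.57  0.16  1.16 -1.28]
turn [-0.001  0.001 -0.053] shift [-228.2   57.9  113. ]
0.71 [0.65104266 0.07831699 0.015     ]
0.7 [ 0.45940181 -0.13972807  0.015     ]
cap [ 0.9553  0.4612 -0.137   0.55  ]
stacked [0.8511 0.634  0.0255 0.5698]
```

```bash
python3 -m inch '[[[0,0,0,-35,10,0,85],[0,0,0,-80,22,0,60],[0,0,-0.02,-130,35,0,40],[0,0,-0.05,-180,46,20,40],[0,0,-0.053,-215,55,55,40],[0,0,-0.053,-228,57.9,95,40],[0,0,-0.053,-228,57.9,110,40],[0,0,-0.053,-228,57.9,110,40],[0,0,-0.053,-228,57.9,110,40],[0,0,-0.053,-228,57.9,110,40]]]'; python3 go.py .461 -.1365 .033 32;  python3 - <<'E'
from ren import *
c=camera("side")
print("cap",np.round(rfit([c],"cap",.4612,-.136,0,.55),4))
E
python3 look.py cap.png .06 36 .461 -.136
```

```text
time_s: 51.35
position: [0.4625, -0.1361, 0.1547]
eef_rot: [3.019, 0.867, 0.002]
force: [-0.2, 0.1, 0.6]
width: 0.0401
t 51.35 pos [ 0.4625 -0.1361  0.1547] yaw 32.1 tilt [ 0.0015 -0.0004] w 40.1 F [-0.2  0.1  0.6] j [ 0.47  0.3  -0.29  2.04  0.12  0.81 -0.9 ]
turn [ 0.001 -0.001  0.001] shift [ -1.7  -0.6 121.7]
cap [ 0.9542  0.4612 -0.137   0.55  ]
```

View pics/cap.png

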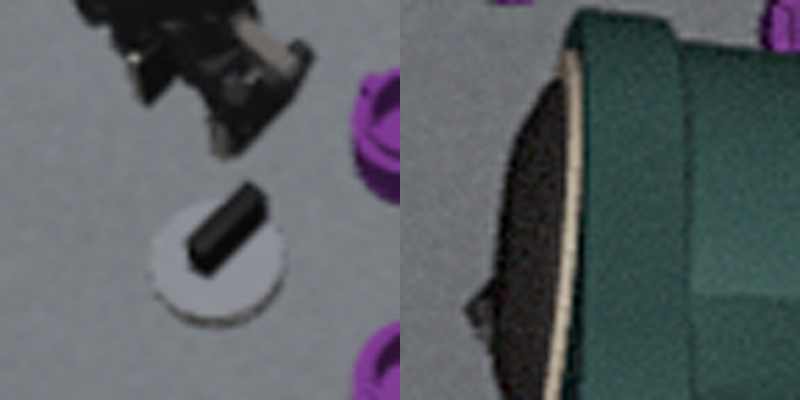

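```bash
python3 -m inch '[[[0,0,0,-1.7,-0.5,30,40],[0,0,0,-1.7,-0.5,65,40],[0,0,0,-1.7,-0.5,95,40],[0,0,0,-1.7,-0.5,112,40],[0,0,0,-1.7,-0.5,119,40],[0,0,0,-1.7,-0.5,120,40],[0,0,0,-1.7,-0.5,120,40],[0,0,0,-1.7,-0.5,120,20],[0,0,0,-1.7,-0.5,120,10],[0,0,0,-1.7,-0.5,120,5]]]' 40; python3 -m inch '[[[0,0,0,0,0,0,5],[0,0,0,0,0,0,5],[0,0,0,0,0,0,5],[0,0,0,0,0,0,5],[0,0,0,0,0,-5,5],[0,0,0,0,0,-20,5],[0,0,0,0,0,-55,5],[0,0,0,0,0,-105,5],[0,0,0,0,0,-165,5],[0,0,0,0,0,-225,5]]]' 60; python3 go.py .6330 .025 .28 29
```

```text
time_s: 52.75
position: [0.4603, -0.1369, 0.0344]
eef_rot: [3.019, 0.866, 0.001]
force: [-2.9, -0.1, 8.5]
width: 0.0135
time_s: 54.0
position: [0.4594, -0.1365, 0.2618]
eef_rot: [3.019, 0.867, 0.001]
force: [-0.2, -1.0, -0.7]
width: 0.0129
t 54.0 pos [ 0.4594 -0.1365  0.2618] yaw 32.0 tilt [ 0.0006 -0.    ] w 12.9 F [-0.2 -1.  -0.7] j [ 0.51  0.16 -0.32  1.94  0.06  1.05 -0.84]
turn [ 0.    -0.     0.053] shift [232.8 -44.8 -18.1]
```

```bash
python3 -m inch '[[[0,0,0.01,12,-2,-12,5],[0,0,0.02,38,-7,-18,5],[0,0,0.03,72,-14,-18,5],[0,0,0.04,110,-21,-18,5],[0,0,0.053,150,-29,-18,5],[0,0,0.053,185,-36,-18,5],[0,0,0.053,212,-41,-18,5],[0,0,0.053,227,-44,-18,5],[0,0,0.053,232,-44.8,-18,5],[0,0,0.053,232.5,-44.8,-18,5]]]';python3 -m inch '[[[0,0,0,0,0,5,5],[0,0,0,0,0,14,5],[0,0,0,0,0,22,5],[0,0,0,0,0,27,5],[0,0,0,0,0,30,5],[0,0,0,0,0,30,5],[0,0,0,0,0,30,5],[0,0,0,0,0,30,5],[0,0,0,0,0,30,5],[0,0,0,0,0,30,5]]]'; python3 go.py .6328 .025 .2355 29; python3 look.py capo.png .22 32
```

```text
time_s: 55.25
position: [0.6331, 0.024, 0.2767]
eef_rot: [3.042, 0.785, -0.001]
force: [0.8, 0.4, -1.3]
width: 0.0127
time_s: 56.5
position: [0.6334, 0.0244, 0.2468]
eef_rot: [-3.042, -0.786, -0.0]
force: [-0.2, -0.6, -1.6]
width: 0.0131
t 56.5 pos [0.6334 0.0244 0.2468] yaw 29.0 tilt [0.     0.0001] w 13.1 F [-0.2 -0.6 -1.6] j [ 0.19  0.46 -0.38  1.58  0.18  1.13 -1.3 ]
turn [-0. -0. -0.] shift [-0.3 -0.8 11.3]
```

View pics/capo.png

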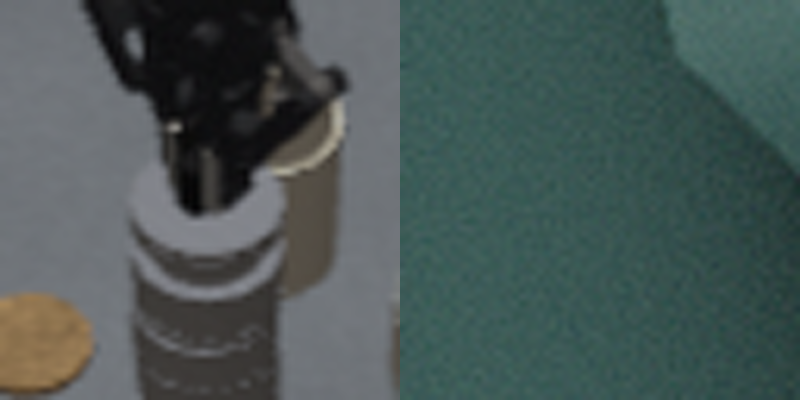

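```bash
python3 -m inch '[[[0,0,0,-0.4,-0.5,4,5],[0,0,0,-0.4,-0.5,7,5],[0,0,0,-0.4,-0.5,9,5],[0,0,0,-0.4,-0.5,10,5],[0,0,0,-0.4,-0.5,11,5],[0,0,0,-0.4,-0.5,11,5],[0,0,0,-0.4,-0.5,11,5],[0,0,0,-0.4,-0.5,11,5],[0,0,0,-0.4,-0.5,11,5],[0,0,0,-0.4,-0.5,11,5]]]'; python3 go.py .6335 .025 .2314 29;python3 -m inch '[[[0,0,0,0,0,1,5],[0,0,0,0,0,2,5],[0,0,0,0,0,3,5],[0,0,0,0,0,3.5,5],[0,0,0,0,0,4,5],[0,0,0,0,0,4.5,5],[0,0,0,0,0,5,5],[0,0,0,0,0,5,5],[0,0,0,0,0,5,5],[0,0,0,0,0,5,5]]]';python3 go.py .6335 .025 .2314 29
```

```text
time_s: 57.85
position: [0.6328, 0.0247, 0.2358]
eef_rot: [-3.042, -0.786, -0.0]
force: [0.0, -0.9, -1.1]
width: 0.0131
t 57.85 pos [0.6328 0.0247 0.2358] yaw 29.0 tilt [-0.      0.0001] w 13.1 F [ 0.  -0.9 -1.1] j [ 0.19  0.47 -0.38  1.6   0.19  1.11 -1.3 ]
turn [-0. -0. -0.] shift [0.8 0.1 4.4]
time_s: 59.1
position: [0.633, 0.0247, 0.2315]
eef_rot: [3.041, 0.786, 0.001]
force: [-3.4, -0.8, 7.1]
width: 0.0127
t 59.1 pos [0.633  0.0247 0.2315] yaw 29.0 tilt [ 0.0007 -0.    ] w 12.7 F [-3.4 -0.8  7.1] j [ 0.19  0.48 -0.38  1.6   0.19  1.1  -1.3 ]
turn [ 0.    -0.001 -0.   ] shift [0.6 0.  0.1]
```

Home at the expected height. Release, rise, retreat and check.

```bash
python3 -m inch '[[[0,0,0,0,0,-0.5,20],[0,0,0,0,0,-0.5,40],[0,0,0,0,0,-0.5,40],[0,0,0,0,0,-0.5,40],[0,0,0,0,0,-10,40],[0,0,0,0,0,-35,40],[0,0,0,0,0,-65,40],[0,0,0,0,0,-80,40],[0,0,0,0,0,-80,40],[0,0,0,0,0,-80,40]]]'; python3 -m inch '[[[0,0,0,-40,40,0,40],[0,0,0,-80,80,0,40],[0,0,0,-120,120,0,40],[0,0,0,-160,160,0,40],[0,0,0,-200,200,0,40],[0,0,0,-230,230,0,40],[0,0,0,-250,260,0,40],[0,0,0,-250,260,0,40],[0,0,0,-250,260,0,40],[0,0,0,-250,260,0,40]]]'; python3 go.py .3 -.5 .3 20; python3 - <<'E'
from h import *
out=[]
for n in("side","top"):
    k=camera(n); out.append(k)
save(out[0],"fin_s.png",1.5)
u=proj(out[1],[.6335,.025,.2]).astype(int); v=proj(out[0],[.6335,.025,.16]).astype(int); w=proj(out[0],[.467,-.357,.09]).astype(int)
cr=[cv2.resize(k["image"][p[1]-32:p[1]+32,p[0]-32:p[0]+32,::-1],(266,266),interpolation=cv2.INTER_CUBIC) for k,p in((out[1],u),(out[0],v),(out[0],w))]
cv2.imwrite("pics/fin.png",np.hstack(cr))
E
```

```text
time_s: 60.35
position: [0.6325, 0.0246, 0.3097]
eef_rot: [-3.041, -0.786, 0.002]
force: [-0.6, -0.4, 0.3]
width: 0.04
time_s: 61.6
position: [0.5404, -0.3227, 0.3105]
eef_rot: [-3.04, -0.788, 0.0]
force: [-0.8, -0.6, -0.3]
width: 0.04
t 61.6 pos [ 0.5404 -0.3227  0.3105] yaw 29.1 tilt [-0.0003  0.0006] w 40.0 F [-0.8 -0.6 -0.3] j [ 0.68  0.39 -0.26  1.52  0.1   1.24 -0.65]
turn [-0.001  0.     0.158] shift [-296.3   38.2   10.4]
```

View pics/fin.png

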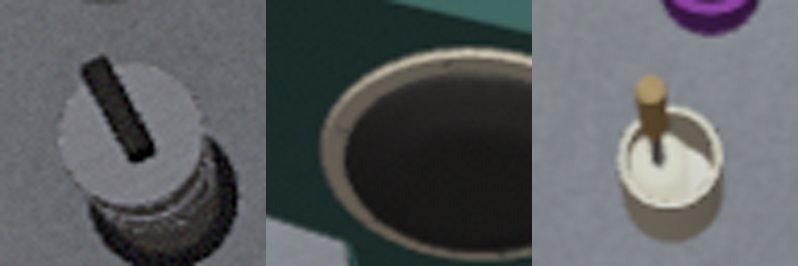

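View pics/fin_s.png

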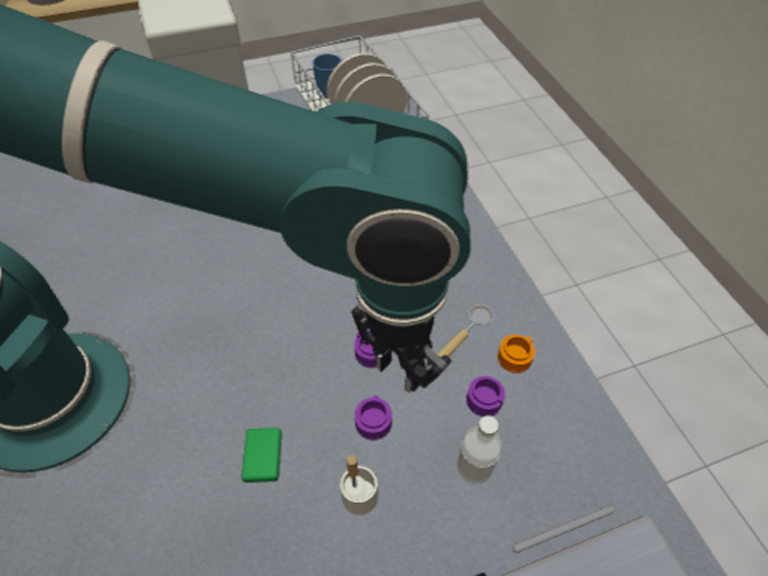

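```bash
python3 -m inch '[[[0,0,0,-60,8,0,40],[0,0,0,-120,16,0,40],[0,0,0,-180,24,0,40],[0,0,0,-240,32,0,40],[0,0,0,-296,38,0,40],[0,0,0,-296,38,0,40],[0,0,0,-296,38,0,40],[0,0,0,-296,38,0,40],[0,0,0,-296,38,0,40],[0,0,0,-296,38,0,40]]]'; python3 - <<'E'
from ren import *
C=[camera(n) for n in("side","top")]
v=proj(C[0],[.6335,.025,.16]).astype(int)
a=cv2.resize(C[0]["image"][v[1]-36:v[1]+36,v[0]-36:v[0]+36,::-1],(288,288),interpolation=cv2.INTER_CUBIC); b=cv2.resize(C[1]["image"][...,::-1],(384,288))
cv2.imwrite("pics/end.png",np.hstack([a,b]))
for c in C: print("cap",np.round(rfit([c],"cap",.6335,.025,.197,.5),4),[round(ncc(c,"cap",.6335,.025,z,.51),3) for z in (.19,.197,.204)])
E
```

```text
time_s: 62.95
position: [0.3, -0.5002, 0.3108]
eef_rot: [-3.041, -0.787, 0.0]
force: [-0.6, 0.2, 0.9]
width: 0.0398
cap [0.8928 0.634  0.025  0.6047] [np.float64(0.691), np.float64(0.879), np.float64(0.752)]
cap [0.9103 0.6325 0.026  0.5   ] [np.float64(0.847), np.float64(0.857), np.float64(0.844)]
```

View pics/end.png

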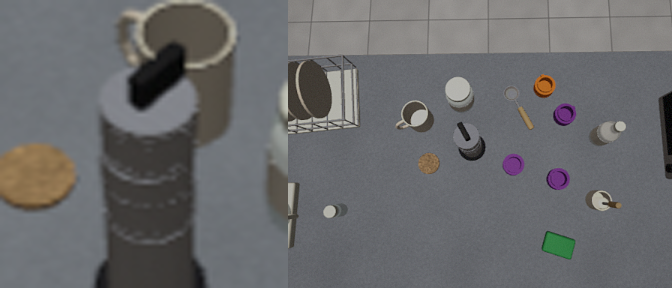

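Tower straight and level, cap height matches home (z = 0.197), and the brush, mug, soap and storage jar are all standing. Handing in.

```bash
python3 -c "
from rig import *
print(finish_job())"
```

```text
the job is handed in; nothing more can be done
None
```

The washing-up is finished and handed in at about 63 s of the 210 s allowed.

- **Scrubbing:** I took the brush from its pot and made four strokes in the jar. Each was pressed onto the floor (11–16 N felt) and drawn up about 51 mm in between. The brush was then stood back in its pot.
- **Stacking:** Only three steel tiers were there. All three are on the jar with the lid on top, each with its notch over the key below.

**Checks:**
- Every piece stopped within 0.3 mm of its expected home height, well below the 7 mm it would ride up off the key.
- The side camera clearly puts the lid at its home height of 0.197 m. The top camera agrees but only weakly.
- The last pictures show the tower straight and level, the brush upright in its pot a few millimetres off-centre, and the mug, soap bottle and storage jar standing.
- **Disagreement:** the side-camera fit read the lid's turn as 0.60 rad, the top camera 0.50 and the tool 0.506. I put this down to poor angle resolution in that view, since the lid dropped fully home.

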